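# Draw the filter hatch bolt with the hook rod

### The arm

A 6-joint arm with a two-finger parallel gripper is mounted at the origin on the work surface. World frame = base frame: x ahead of the robot, y to its left, z up, the work surface at z = 0. Lengths are in m, angles in rad, forces in N, time in s.
With the tool pointing down it reaches from about 0.35 to 0.85 m from the base axis. Payload 8.1 kg.
Tool frame: the origin (TCP) lies at the very end of the fingers, on their centre line; the grasp point (between the pads) lies robot.tcp_to_grasp behind it (robot.tcp_to_grasp is the distance from the TCP to the grasp point, in m); z points along the fingers, y is the line along which they close (so a half turn about z gives the same grasp; the last joint's range is limited). The gripper opens to 93 mm and grips with 3 to 60 N. Pads are 15 mm wide; open, the fingers measure 128 mm over their backs; the gripper's body (75 mm by 188 mm) begins 65 mm behind the grasp point.
Start: joints at [1.07, 0.13, 1.488, -0, 1.523, -0.085], TCP at [0.242, 0.549, 0.219] pointing down, gripper open.
Joint ranges: [-2.96, 2.96], [-0.89, 2.26], [0.02, 2.5], [-1.34, 4.48], [0, 2.73], [-2.66, 2.66]. Speed limits (rad/s): [2.39, 2.39, 2.79, 3.14, 3.14, 3.14].

### API

Orientations are given as a rotation vector (axis times angle).
In Python, from plant import robot gives the robot as it stands. The module is installed in compiled form; this text tells all that it offers.
- The arm moves only by the shell command python3 -m pendant 'ROWS' [FORCE]. ROWS is JSON, a list that holds one entry, the list of rows, each a list of 5 numbers: the opening, from 0 (shut) to 1 (fully open), then the shift along the tool's x, y, z in cm, then the turn about the tool's z in degrees. In form: [[[fingers, x, y, z, roll], ...]]. A call has 1 to 8 rows; each row shifts and turns the commanded pose from where the row before left it, along the tool's axes as they then stand; what a row does not reach is not made up. A row lasts 1/10 s, in which the tool goes at most 50 mm and 8.59 degrees, less where a joint would pass 70% of its speed; a pose out of reach is approached as far as the arm can. A call is refused whole if a number of a shift passes 5 or a number of a turn 8.59, either way. A call with a gripper value outside its range is refused whole. The fingers move at their own pace and stop on an object; FORCE is the grip in N (left out, the last holds). Time passes only in rows, so rows that do not move let the fingers close. It gives the time, the measured TCP pose, the force, the opening and the grip force at its end, in the units of the state.
- robot.read_state(): the state, without advancing time (a new reading comes with each control period).
- robot.read_camera(name): name is "scene" or "top"; returns a dict with "img" (480x640x3 uint8, blue, green, red), "K" (3x3 intrinsics, pixels), "pose" (4x4, takes a point from camera to world coordinates). Camera axes: x right, y up, looking along -z (the intrinsics and any distortion apply to the point x, -y, -z); pixel columns grow to the right and rows downward; lengths in m; the calibration is good to about 2 mm. A picture is of the moment at which its call begins. There is no depth.
- robot.close_job(): hands the job in; it is judged then, once.
The state is a dict: "t": time; "q": joint angles; "dq": joint speeds; "joint_torque": joint torques, N m; "tool_pos": TCP position; "orientation": TCP orientation; "force": force on the tool from outside, world axes, zero at the start; "wrist_torque": the same for the moment, N m; "opening": finger opening in m; "gripper_force": force on a finger pad.
Only numpy, scipy, OpenCV 4.12 (cv2) and the standard library are available. Lean on these libraries where they do the work, as an engineer would, in place of code of your own. Each camera call takes 0.05 s, during which the arm holds its last target. There are 200 camera calls.

### The job

The hatch on the extraction filter box at the back of the bench must be unbolted for a filter change, but its bolt is out of hand's reach. With the hook rod only, lift the bolt's knob out of its front notch, draw the stiff bolt right back to its stop without forcing it (20 N bends it), and let the knob drop into the rear notch. Then lay the rod back on its rest as it lay, let go, and leave everything else undisturbed.

Things in the scene. Friction and masses are not known exactly. Their poses are not given: they have to be found in the camera images.
- rod: Hook rod, 0.14 kg. Dark wooden handle 110 mm long, 20 wide, 26 high, flat sides. Origin: centre of the handle, half-way up (grip here); x along the rod to the hook, z up as it lies. A straight 7 mm round steel shank runs on along the x axis to an upturned toe at its end. Centre of mass 60 mm ahead of the origin.
- rod_toe (a point): Root of the rod's toe: on the shank's axis, 225 mm ahead of the rod's origin. From here the toe, the same 7 mm round steel, stands straight up (rod's +z), its tip 33 mm above this point. Its face towards the handle, which pulls, is 221.5 mm from the rod's origin.
- rest: Fixed wooden rest. Origin on the bench under the centre of the lying rod's handle, x along the rod to its hook. Board from 60 mm behind to 180 ahead, 70 wide, 12 high. Two forks open at the top, 12 mm thick: 45 mm behind (slot 34 wide, floor 45 high, prongs to 64; carries the handle) and 140 mm ahead (slot 26, floor 54.5, prongs to 70; carries the shank). Rod's origin then 58 mm above the bench.
- bolt_pivot (a point): Fixed point on the bolt's axis where the knob's stem meets it while the bolt is shot. x: the level direction in which the bolt shoots, away from the robot (it is drawn the other way); y left of that, z up. The bolt axis is 30 mm above the hatch's top, which is 150 mm above the bench and bare on the knob's side.
- knob: The bolt's knob: straight 7 mm steel stem, at right angles to the bolt's axis, 16 mm ball on its end, ball centre 46 mm from the axis. Origin on the axis (slides with the bolt); stem along -y of this body. Down in a notch the stem lies level to the right (-y) of the bolt, its underside 26 mm above the hatch. Free stem from 12 mm (barrel) to 38 mm (ball) from the axis.
- knob_ball (a point): Centre of the knob's 16 mm ball.
- bolt (a joint): Slide of the bolt, m: 0 = shot. Its stop, the bridge of the hold-back bracket, was screwed on by eye: it comes somewhere between 0.042 and 0.062 and must be felt; the rear notch is right at the stop (3 mm long play). Gummed with dried paint: takes 7 N to move plus 0.4 N per 10 mm/s; stays where it is left. Run on to the stop slowly: the stop is hard and 20 N on the knob bends it.
- bolt_turn (a joint): Turn of the knob about the bolt's axis, rad: 0 = down (stem level, in a notch), 1.57 = stem straight up. Turns freely and falls by its own weight to 0. Between front and rear notch a cheek, 4 mm higher than the axis, holds it up at about 0.4 and stops the stem from sliding unless the knob is turned up by at least 0.7.
- filter_box: Plywood filter box fixed on the bench, blue pleated filter in its front: 180 mm deep (x), 380 wide, 150 high to the hatch's top. Origin at the centre of its underside, x away from the robot; bolt_pivot is at x 5, y 30, z 180 mm. Hatch hinged along the front; fixed rail along the back 55 mm.
- turntable: Bystander: low round modelling turntable, 170 mm diameter, 56 mm high. Origin at the centre of its underside.
- bust: Bystander: small grey model head on a stick in a wooden block 80 x 60 mm, 161 mm high. Origin at the centre of its underside.
- jar: Bystander: small jar, 36 mm diameter, 42 mm high. Origin at the centre of its underside.
- dropper: Bystander: paint bottle, 25 mm diameter, 60 mm high. Origin at the centre of its underside.
- water_pot: Bystander: white cup, 72 mm wide, 85 mm high. Origin at the centre of its underside.
- paint_rack: Fixed low rack of paint bottles, 240 x 75 mm, 88 mm high, origin on the bench 60 mm behind its middle along its length (x).
- batten_end (a point): Fixed point on the bolt's axis above the near end of the wooden batten, 88 mm in front (-x) of bolt_pivot. From here to 28 mm behind bolt_pivot stand, on the batten, the hold-back bracket and the slotted barrel through which the 12 mm bolt runs. They reach 12 mm to either side and 10 mm above the axis (the bracket's bridge 24 mm). The keeper is 44 to 60 mm behind bolt_pivot.
- brush_a: Bystander: flat paint brush lying on the bench, about 200 mm long. Origin at the middle of its underside.
Not all that is in view belongs to the job. Leave any purple look-alike of the rest alone.

How it is judged:
By the outcome, as a careful person would: the job done as asked, in the order asked, and still so for the second after the job is handed in, with the robot touching nothing.
It also fails if it takes over 58 s, if anything falls off the work surface, if the arm or the gripper's body presses on something with over 40 N, if the wrist force passes 120 N, or if a joint passes its speed limit or range.

## Working session

There is one attempt and no reset: what is moved stays moved. The work goes in short steps, Python scripts to look and compute and a shell command to move; the robot and the scene stay as the last step left them, time stands still between calls to the robot, and variables do not carry over. Pictures are saved under pics/ and viewed, at most 10 in all, crops included, and the job is handed in when it is done.

```bash
mkdir -p pics; cat > h.py <<'E'
import numpy as np, cv2, pickle
from scipy.spatial.transform import Rotation as R
def snap(name,tag):
    from plant import robot
    c=robot.read_camera(name); cv2.imwrite(f'pics/{tag}.png',c['img']); pickle.dump(c,open(f'{tag}.pkl','wb')); return c
def ray(c,u,v):
    K=np.array(c['K']);P=np.array(c['pose']); d=c.get('dist',None)
    p=cv2.undistortPoints(np.array([[[u,v]]],float),K,d)[0,0]
    return P[:3,3],P[:3,:3]@np.array([p[0],-p[1],-1.])
def atz(c,u,v,z):
    o,d=ray(c,u,v); return o+d*(z-o[2])/d[2]
def tri(c1,p1,c2,p2):
    o1,d1=ray(c1,*p1);o2,d2=ray(c2,*p2);A=np.stack([d1,-d2],1)
    s=np.linalg.lstsq(A,o2-o1,rcond=None)[0];a=o1+d1*s[0];b=o2+d2*s[1]
    return (a+b)/2,np.linalg.norm(a-b)
def proj(c,X):
    P=np.array(c['pose']);q=P[:3,:3].T@(np.array(X)-P[:3,3]);K=np.array(c['K'])
    return K[0,0]*q[0]/-q[2]+K[0,2],K[1,1]*-q[1]/-q[2]+K[1,2]
def load(tag): return pickle.load(open(f'{tag}.pkl','rb'))
E
python3 - <<'E'
from h import *
from plant import robot
for n in('scene','top'):
    c=snap(n,n+'0');print(c.keys(),c['K'],np.round(c['pose'],3))
s=robot.read_state();print(s);print(robot.tcp_to_grasp)
E
```

```text
dict_keys(['img', 'K', 'pose']) [[572.93106547   0.         320.66981598]
 [  0.         572.93106547 233.86371595]
 [  0.           0.           1.        ]] [[ 0.687 -0.598  0.413  1.032]
 [ 0.727  0.575 -0.375 -0.57 ]
 [-0.014  0.558  0.83   1.324]
 [ 0.     0.     0.     1.   ]]
dict_keys(['img', 'K', 'pose']) [[455.19198868   0.         315.70715555]
 [  0.         455.19198868 240.03773584]
 [  0.           0.           1.        ]] [[-0.014  0.995 -0.104  0.327]
 [-1.    -0.013  0.015 -0.012]
 [ 0.014  0.104  0.994  1.189]
 [ 0.     0.     0.     1.   ]]
{'t': 0.1, 'q': array([ 1.06958831e+00,  1.31047553e-01,  1.48915859e+00, -2.10610034e-05,
        1.52302866e+00, -8.53679180e-02]), 'dq': array([-5.12939097e-04, -3.72336565e-03, -6.36927421e-04, -6.47550453e-05,
        2.06888731e-04,  2.35349369e-04]), 'joint_torque': array([ 1.31084027e-03, -5.61338961e+01, -4.93096590e+01,  7.70162372e-02,
        2.91402993e-02,  4.60422962e-05]), 'tool_pos': array([0.24209528, 0.54842526, 0.21772159]), 'orientation': array([-6.48408252e-01, -3.07348480e+00,  2.47852324e-03]), 'force': array([ 1.03346077, -0.13726965, -0.20005758]), 'wrist_torque': array([ 0.02172075, -0.01436921,  0.01086478]), 'gripper_force': 0.0, 'opening': 0.09341865054431472}
0.0188
```

View pics/scene0.png

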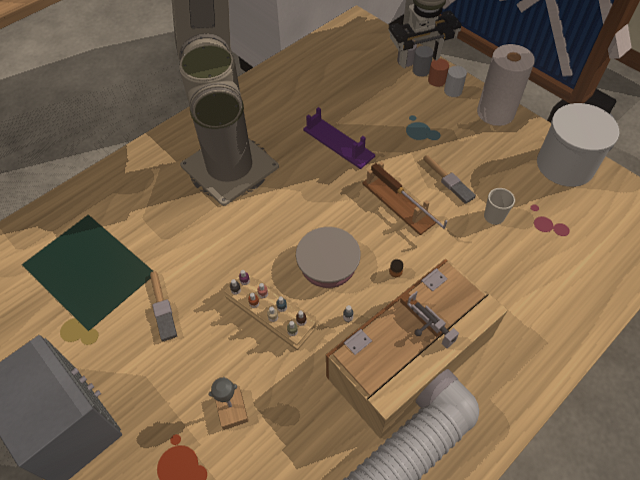

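View pics/top0.png

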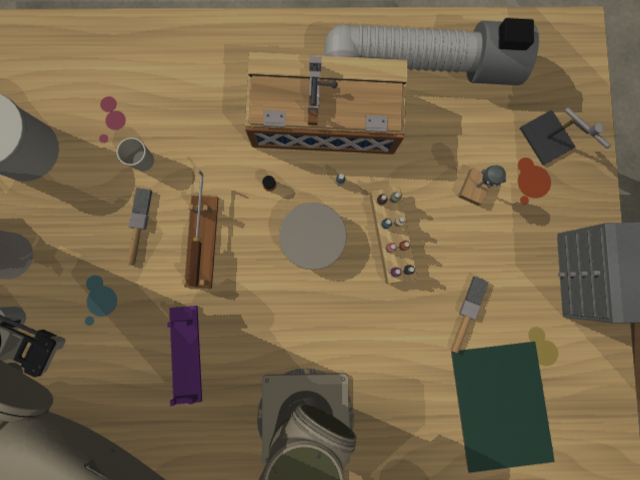

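The scene view shows the rod on its brown rest (handle about (385,178), toe near (443,224)); in the top view the handle is near (194,262) and the toe near (199,173). Possible mix-ups are the purple empty rest at (340,140) scene / (185,355) top, the brushes at top (140,225) and (470,312), and the rack at top (395,235). I choose the dark-handled rod on the brown rest. The bolt is at scene (430,320) / top (316,85).

```bash
python3 - <<'E'
from h import *
s=load('scene0')['img'];t=load('top0')['img']
def cr(im,x,y,w,h):return cv2.resize(im[y:y+h,x:x+w],(400,300),interpolation=cv2.INTER_CUBIC)
# scene rod 355..455 x155..230 (x4), scene bolt 385..485x 280..355, top rod: 160..240 x 160..? 
a=cr(s,355,157,100,75);b=cr(s,390,283,80,60)
c=cr(t,125,165,160,120)
d=cr(t,280,50,80,60)
cv2.imwrite('pics/c1.png',np.vstack([np.hstack([a,b]),np.hstack([c,d])]))
E
```

```text
(no output)
```

View pics/c1.png

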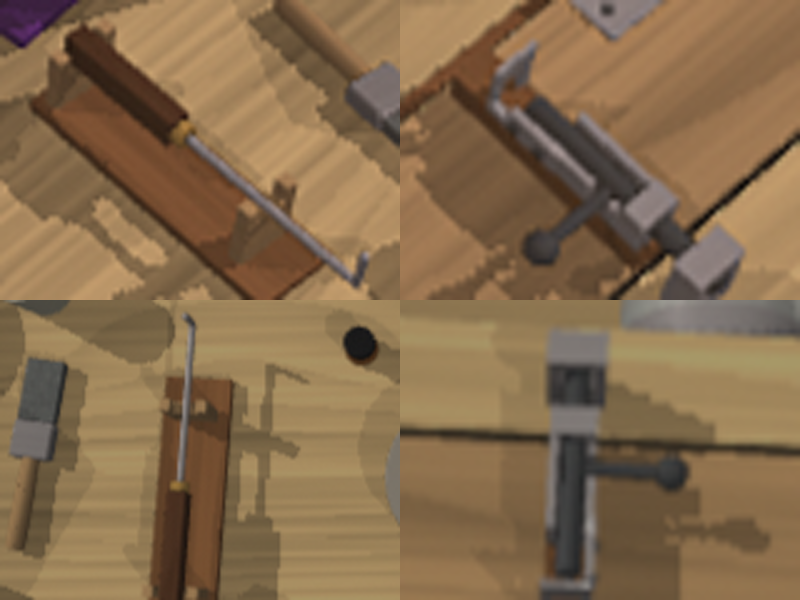

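The crops confirm the dark-handled hook rod with the upturned toe (root near scene (443.5,227.5), top (201.5,175)) on its brown rest. The knob's ball is at scene (418,332.4), top (334.4,84.6), with the stem pointing right.

```bash
python3 - <<'E'
from h import *
s=load('scene0');t=load('top0')
np.set_printoptions(precision=4,suppress=True)
for n,a,b in [('ferrule',(400.5,190.3),(196.6,239.8)),('toeroot',(443.7,227.5),(201.2,175)),('tip',(446.2,221.2),(198.8,171.6)),('ball',(418.2,332.4),(334.4,84.6)),('stem@axis',(432.3,321.5),(314.4,83.6))]:
    print(n,*tri(s,a,t,b))
for z,p in [(.15,(250,78)),(.15,(407,82)),(.15,(247,130)),(.15,(402,136)),(.18,(334.4,84.6)),(.18,(314.4,83.6)),(.058,(201.2,175)),(.058,(196.6,239.8)),(.071,(193.5,262)),(.071,(196,243)),(.071,(191.5,286))]: print(p,atz(t,*p,z))
# enlarged: top rod (undist large), scene rod and top box
ti=t['img'];si=s['img']
a=cv2.resize(ti[165:295,175:225],None,fx=4.5,fy=4.5,interpolation=cv2.INTER_CUBIC)
b=cv2.resize(ti[45:160,240:412],None,fx=3.3,fy=3.3,interpolation=cv2.INTER_CUBIC)
im=np.zeros((600,800,3),np.uint8);im[:a.shape[0],:a.shape[1]]=a;im[:b.shape[0],228:228+b.shape[1]]=b
cv2.imwrite('pics/c2.png',im);print(a.shape,b.shape)
E
```

```text
ferrule [0.4494 0.2662 0.0558] 0.00224524253231584
toeroot [0.6144 0.2566 0.0544] 0.003067503222586991
tip [0.6158 0.256  0.0852] 0.0013203695732381337
ball [ 0.7938 -0.0769  0.1793] 0.0008141118095654928
stem@axis [ 0.7977 -0.0319  0.1745] 0.0037530555750155707
(250, 78) [0.8255 0.1222 0.15  ]
(407, 82) [ 0.8127 -0.2521  0.15  ]
(247, 130) [0.6979 0.1292 0.15  ]
(402, 136) [ 0.6799 -0.2356  0.15  ]
(334.4, 84.6) [ 0.7937 -0.0765  0.18  ]
(314.4, 83.6) [ 0.7965 -0.0303  0.18  ]
(201.2, 175) [0.6144 0.2571 0.058 ]
(196.6, 239.8) [0.4498 0.2666 0.058 ]
(193.5, 262) [0.3939 0.2702 0.071 ]
(196, 243) [0.4405 0.2647 0.071 ]
(191.5, 286) [0.3354 0.2743 0.071 ]
(585, 225, 3) (380, 568, 3)
```

View pics/c2.png

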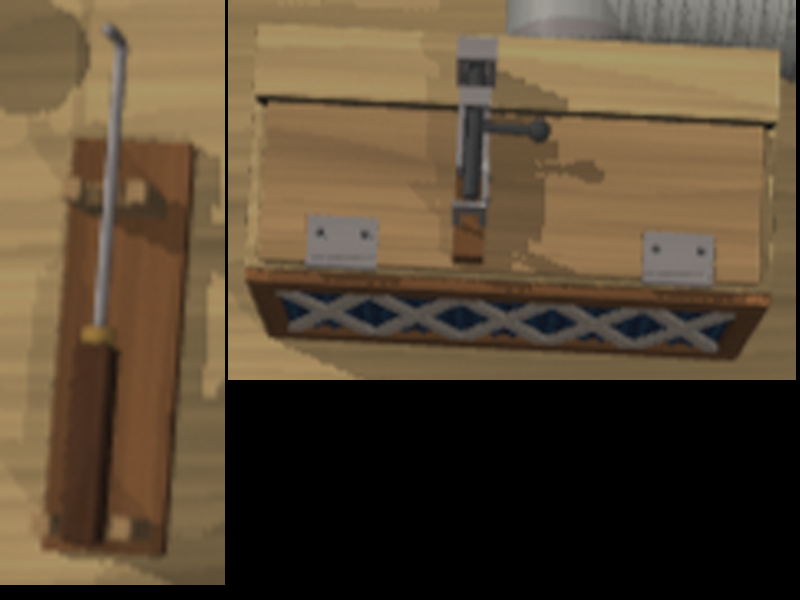

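The crop shows the rod axis from ferrule (100,325) to toe (122,50), and the board corners. Next I fit the rest, rod and box poses.

```bash
cat >> h.py <<'E'
def toolaxes(st): return R.from_rotvec(st['orientation']).as_matrix()
def yaw(v): return np.degrees(np.arctan2(v[1],v[0]))
def show():
    from plant import robot
    s=robot.read_state();M=toolaxes(s);print('t',s['t'],'pos',np.round(s['tool_pos'],4),'yawx',round(yaw(M[:,0]),2),'z',np.round(M[:,2],3),'F',np.round(s['force'],1),'open',round(s['opening'],4),'grip',s['gripper_force']);return s,M
E
python3 - <<'E'
from h import *
np.set_printoptions(precision=4,suppress=True)
t=load('top0');sc=load('scene0')
f=lambda p,z:atz(t,175+p[0]/4.5,165+p[1]/4.5,z)[:2]
fl,fr,rl,rr=[f(p,.012) for p in [(75,140),(192,145),(43,548),(165,553)]]
print('board len',np.linalg.norm(fl-rl),np.linalg.norm(fr-rr),'w',np.linalg.norm(fl-fr),np.linalg.norm(rl-rr),'yaw',yaw(fl-rl),yaw(fr-rr))
m=(fl+fr+rl+rr)/4;d=(fl+fr-rl-rr);d/=np.linalg.norm(d);print('rest origin',m-.06*d,'yaw',yaw(d))
a,b=f((101,325),.058),f((121,52),.058);print('shank',a,b,'yaw',yaw(b-a),'len',np.linalg.norm(b-a))
g=lambda p,z:atz(t,240+(p[0]-228)/3.3,45+p[1]/3.3,z)[:2]
for p,q,z in [((262,100),(772,124),.15),((250,268),(768,294),.15),((258,22),(781,50),.15),((270,335),(738,358),.0)]:
    A,B=g(p,z),g(q,z);print(A,B,np.linalg.norm(A-B),'boxyaw',yaw(A-B)-90)
# batten side / axis: bracket near end to keeper, at z .16ish
A,B=g((471,205),.19),g((477,60),.19);print('axis',A,B,yaw(B-A))
show()
E
```

```text
board len 0.23631542033375472 0.23632087080586373 w 0.06796330403493553 0.06939044506511761 yaw -3.6054563974533207 -3.2594322038019863
rest origin [0.3903 0.269 ] yaw -3.432442305434968
shank [0.4563 0.2645] [0.6104 0.2553] yaw -3.4305675382793965 len 0.1544098980062025
[0.8322 0.1215] [ 0.8113 -0.2469] 0.3690373633885441 boxyaw -3.24793038227844
[0.7071 0.13  ] [ 0.6845 -0.2397] 0.37032348900027173 boxyaw -3.4960589476501553
[0.8914 0.1245] [ 0.8674 -0.2554] 0.38065195405435087 boxyaw -3.607776289289916
[0.7056 0.1342] [ 0.6826 -0.2461] 0.3810446803166849 boxyaw -3.457863968872502
axis [ 0.736  -0.0276] [ 0.8408 -0.0332] -3.0746226433406894
t 0.1 pos [0.2421 0.5484 0.2177] yawx 156.17 z [-0.001 -0.001 -1.   ] F [ 1.  -0.1 -0.2] open 0.0934 grip 0.0
```

```bash
python3 -m pendant '[[[1,0,0,0,-6.8],[1,0,0,0,-6.8],[0.7,0,0,0,-6.8]]]' 60; python3 -m pendant '[[[0.6,-2.35,-3.85,0,0],[0.6,-2.35,-3.85,0,0],[0.6,-2.35,-3.85,0,0],[0.6,-2.35,-3.85,0,0],[0.6,-2.35,-3.85,0,0],[0.6,-2.35,-3.85,0,0],[0.6,-2.35,-3.85,0,0],[0.6,0,0,0,0]]]'; python3 -c "
from h import *
show()"
```

```text
t: 0.4
tool_pos: [0.2421, 0.5486, 0.218]
orientation: [-0.086, -3.14, 0.002]
force: [0.6, -1.0, -0.1]
opening: 0.089
gripper_force: 0.0
t: 1.2
tool_pos: [0.3924, 0.2658, 0.2183]
orientation: [0.102, 3.139, -0.003]
force: [-0.8, 1.4, 0.8]
opening: 0.0561
gripper_force: 0.0
t 1.2 pos [0.3924 0.2658 0.2183] yawx 176.27 z [ 0.    -0.002 -1.   ] F [-0.8  1.4  0.8] open 0.0561 grip 0.0
```

```bash
python3 -m pendant '[[[0.6,0,0,4,0],[0.6,0,0,4,0],[0.6,0,0,4,0],[0.6,0,0,2,0],[0.6,0,0,0,0],[0.6,0,0,0,0]]]'; python3 -c "
from h import *
show(); snap('top','top1')
t=load('top1')
im=t['img'][200:300,140:260];cv2.imwrite('pics/c3.png',cv2.resize(im,None,fx=5,fy=5,interpolation=cv2.INTER_CUBIC))"
```

```text
t: 1.8
tool_pos: [0.3901, 0.2704, 0.0789]
orientation: [-0.093, -3.14, 0.0]
force: [0.4, 0.5, 0.5]
opening: 0.0557
gripper_force: 0.0
t 1.8 pos [0.3901 0.2704 0.0789] yawx 176.6 z [-0.001 -0.    -1.   ] F [0.4 0.5 0.5] open 0.0557 grip 0.0
```

View pics/c3.png

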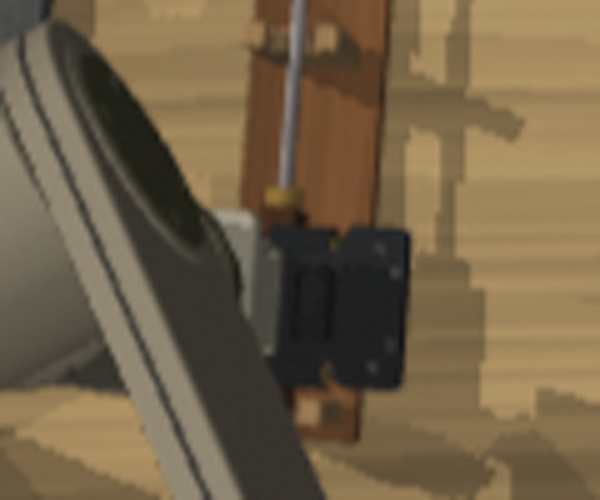

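The gripper sits straight above the handle, with the ferrule and shank running along tool x. I descend and grip.

```bash
python3 -m pendant '[[[0.6,0,0,2,0],[0.6,0,0,2,0],[0.6,0,0,0,0],[0.35,0,0,0,0],[0.15,0,0,0,0],[0.15,0,0,0,0],[0.15,0,0,0,0]]]' 60;  python3 -m pendant '[[[0.1,0,0,0,0],[0.1,0,0,0,0],[0.1,0,0,0,0],[0.1,0,0,0,0]]]' 60; python3 -c "
from h import *
show()"
```

```text
t: 2.55
tool_pos: [0.3911, 0.2704, 0.0397]
orientation: [0.094, 3.139, 0.001]
force: [0.4, 0.4, -0.5]
opening: 0.0283
gripper_force: 0.0
t: 2.95
tool_pos: [0.3908, 0.2702, 0.0391]
orientation: [0.094, 3.14, 0.001]
force: [-1.6, 0.0, 6.4]
opening: 0.0197
gripper_force: 59.9
t 2.95 pos [0.3908 0.2702 0.0391] yawx 176.57 z [ 0.001  0.    -1.   ] F [-1.6  0.   6.4] open 0.0197 grip 59.914551973342896
```

```bash
python3 -m pendant '[[[0.1,0,0,-1,0],[0.1,0,0,-2,0],[0.1,0,0,-3,0],[0.1,0,0,-3,0],[0.1,0,0,-4,0],[0.1,0,0,-4,0],[0.1,0,0,-3,0],[0.1,0,0,-1,0]]]'; python3 -m pendant '[[[0.1,0,0,0,0],[0.1,0,0,0,0]]]'; python3 - <<'E'
from h import *
s,M=show(); a=snap('top','top2');b=snap('scene','scene2')
g=np.array(s['tool_pos'])+M[:,2]*-.0188
x=-M[:,0]
for n,X in [('root',g+.225*x),('tip',g+.225*x+[0,0,.033])]:print(n,X,proj(a,X),proj(b,X))
u,v=map(int,proj(a,g+.2*x)); p,q=map(int,proj(b,g+.2*x))
A=cv2.resize(a['img'][v-40:v+60,u-40:u+40],None,fx=5,fy=5,interpolation=cv2.INTER_CUBIC)
B=cv2.resize(b['img'][q-50:q+50,p-40:p+40],None,fx=5,fy=5,interpolation=cv2.INTER_CUBIC);print(u,v,p,q)
cv2.imwrite('pics/c4.png',np.hstack([A,B]))
E
```

```text
t: 3.75
tool_pos: [0.3916, 0.2707, 0.2527]
orientation: [0.093, 3.135, 0.004]
force: [1.0, -0.9, -2.1]
opening: 0.0197
gripper_force: 59.9
t: 3.95
tool_pos: [0.3897, 0.2696, 0.2467]
orientation: [-0.094, -3.138, 0.002]
force: [-0.4, -0.1, -2.0]
opening: 0.0198
gripper_force: 59.9
t 3.95 pos [0.3897 0.2696 0.2467] yawx 176.58 z [-0.002 -0.001 -1.   ] F [-0.4 -0.1 -2. ] open 0.0198 grip 59.90881025791168
root [0.61435798 0.25623428 0.26499636] (np.float64(178.0585007957612), np.float64(150.49777376550378)) (np.float64(458.79283047441504), np.float64(177.12594040700188))
tip [0.61435798 0.25623428 0.29799636] (np.float64(173.33586668845726), np.float64(145.56360135272456)) (np.float64(461.4352257482466), np.float64(168.0541157847996))
177 162 451 170
```

View pics/c4.png

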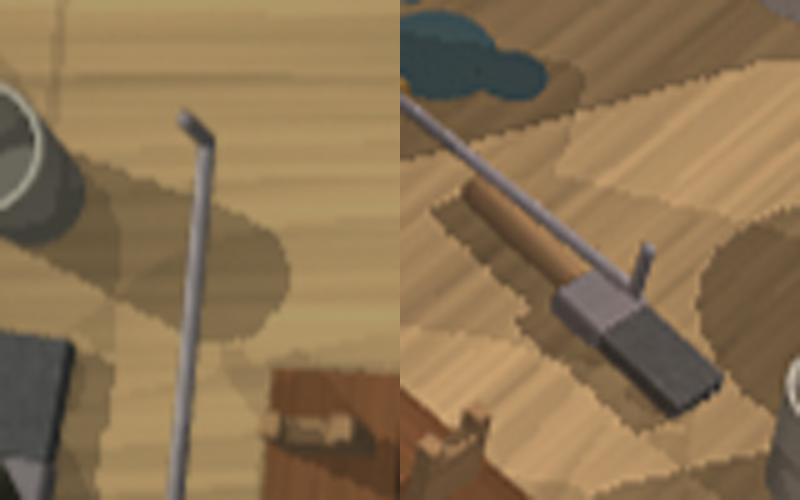

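The toe in both views sits where the grasp predicts (within 1-2 mm), so the rod is straight in the grip. I carry it over to the right of the knob.

```bash
python3 -m pendant '[[[0.1,-1.1,-1.8,0,0],[0.1,-2.1,-3.3,0,0],[0.1,-2.3,-3.7,0,0],[0.1,-2.3,-3.7,0,0],[0.1,-2.3,-3.7,0,0],[0.1,-2.3,-3.7,0,0],[0.1,-2.3,-3.7,0,0],[0.1,-2.3,-3.7,0,0]]]';python3 -m pendant '[[[0.1,-2.3,-3.7,0,0],[0.1,-1.6,-2.6,0,0],[0.1,-0.8,-0.9,0,0],[0.1,0,0,0,0],[0.1,0,0,0,0],[0.1,0,0,0,0]]]'; python3 -c "
from h import *
s,M=show();E=np.array([[.9982,-.0602],[.0602,.9982]]);print(E@s['tool_pos'][:2])"
```

```text
t: 4.85
tool_pos: [0.5435, -0.0143, 0.2465]
orientation: [-0.094, -3.137, -0.001]
force: [0.3, 1.5, -1.2]
opening: 0.0201
gripper_force: 59.9
t: 5.45
tool_pos: [0.586, -0.0858, 0.2484]
orientation: [-0.091, -3.14, -0.001]
force: [0.5, 0.1, -1.2]
opening: 0.0194
gripper_force: 59.9
t 5.45 pos [ 0.586  -0.0858  0.2484] yawx 176.66 z [-0.001  0.001 -1.   ] F [ 0.5  0.1 -1.2] open 0.0194 grip 59.90894079208374
[ 0.59007027 -0.0503439 ]
```

```bash
python3 -m pendant '[[[0.1,0,-0.3,2,0],[0.1,0,-0.2,3,0],[0.1,0,0,3,0],[0.1,0,0,1.5,0],[0.1,0,0,0.8,0],[0.1,0,0,0,0],[0.1,0,0,0,0],[0.1,0,0,0,0]]]'; python3 - <<'E'
from h import *
s,M=show(); a=snap('top','top3');b=snap('scene','scene3')
g=np.array(s['tool_pos'])+M[:,2]*-.0188
x=-M[:,0]
for n,X in [('root',g+.225*x),('tip',g+.225*x+[0,0,.033]),('ball',[.7938,-.0769,.1795])]:print(n,X,np.round(proj(a,X),1),np.round(proj(b,X),1))
A=cv2.resize(a['img'][50:110,290:370],(800,600),interpolation=cv2.INTER_CUBIC)[:,200:600]
B=cv2.resize(b['img'][285:385,380:447],(400,600),interpolation=cv2.INTER_CUBIC)
cv2.imwrite('pics/c5.png',np.hstack([A,B]))
E
```

```text
t: 6.25
tool_pos: [0.5873, -0.0925, 0.1476]
orientation: [0.094, 3.137, -0.001]
force: [0.2, -0.1, -1.4]
opening: 0.0197
gripper_force: 59.9
t 6.25 pos [ 0.5873 -0.0925  0.1476] yawx 176.58 z [ 0.003 -0.001 -1.   ] F [ 0.2 -0.1 -1.4] open 0.0197 grip 59.90881562232971
root [ 0.81186725 -0.10588071  0.16707367] [346.5  79.5] [415.1 349.1]
tip [ 0.81186725 -0.10588071  0.20007367] [347.6  72.9] [417.  342.9]
ball [0.7938, -0.0769, 0.1795] [334.5  84.6] [418.4 332.3]
```

View pics/c5.png

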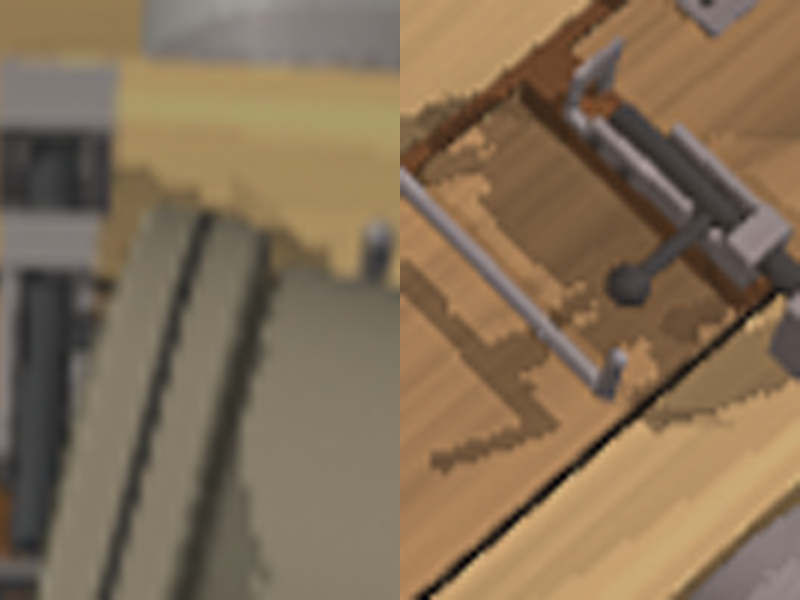

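Toe root at scene (414.3,349.2), tip at top (347.7,73.2): both as predicted, beyond the stem and right of the ball at scene (418.2,332.2). I lower slightly and slide left under the stem.

```bash
python3 -m pendant '[[[0.1,0,0,0.3,0],[0.1,0,0,0,0],[0.1,0,0.7,0,0],[0.1,0,1,0,0],[0.1,0,1,0,0],[0.1,0,0,0,0],[0.1,0,0,0,0]]]'; python3 -c "
from h import *
s,M=show();E=np.array([[.9982,-.0602],[.0602,.9982]]);print(E@s['tool_pos'][:2])"
```

```text
t: 7.05
tool_pos: [0.5878, -0.0647, 0.1427]
orientation: [0.092, 3.14, -0.0]
force: [-0.3, 0.6, -1.5]
opening: 0.0199
gripper_force: 59.9
t 7.05 pos [ 0.5878 -0.0647  0.1427] yawx 176.65 z [ 0. -0. -1.] F [-0.3  0.6 -1.5] open 0.0199 grip 59.909058809280396
[ 0.59068066 -0.02921778]
```

```bash
python3 -m pendant '[[[0.1,0,0.8,0,0],[0.1,0,0.8,0,0],[0.1,0,0.8,0,0],[0.1,0,0,0,0],[0.1,0,0,0,0],[0.1,0,0,-0.5,0],[0.1,0,0,-0.5,0],[0.1,0,0,-0.5,0]]]'; python3 -m pendant '[[[0.1,0,0,-0.5,0],[0.1,0,0,-0.5,0],[0.1,0,0,-0.5,0],[0.1,0,0,-0.4,0],[0.1,0,0,-0.2,0],[0.1,0,0,0,0],[0.1,0,0,0,0]]]'; python3 - <<'E'
from h import *
s,M=show();E=np.array([[.9982,-.0602],[.0602,.9982]]);print(E@s['tool_pos'][:2])
b=snap('scene','scene4')
cv2.imwrite('pics/c6.png',cv2.resize(b['img'][290:360,390:480],(800,622),interpolation=cv2.INTER_CUBIC)[:600])
E
```

```text
t: 7.85
tool_pos: [0.5893, -0.0417, 0.1583]
orientation: [0.094, 3.14, -0.0]
force: [0.7, 0.3, -2.7]
opening: 0.0198
gripper_force: 59.9
t: 8.55
tool_pos: [0.5893, -0.0414, 0.1786]
orientation: [0.094, 3.14, -0.0]
force: [-0.2, -0.5, -1.3]
opening: 0.0197
gripper_force: 59.9
t 8.55 pos [ 0.5893 -0.0414  0.1786] yawx 176.57 z [ 0. -0. -1.] F [-0.2 -0.5 -1.3] open 0.0197 grip 59.90986883640289
[ 0.59068626 -0.00589978]
```

View pics/c6.png

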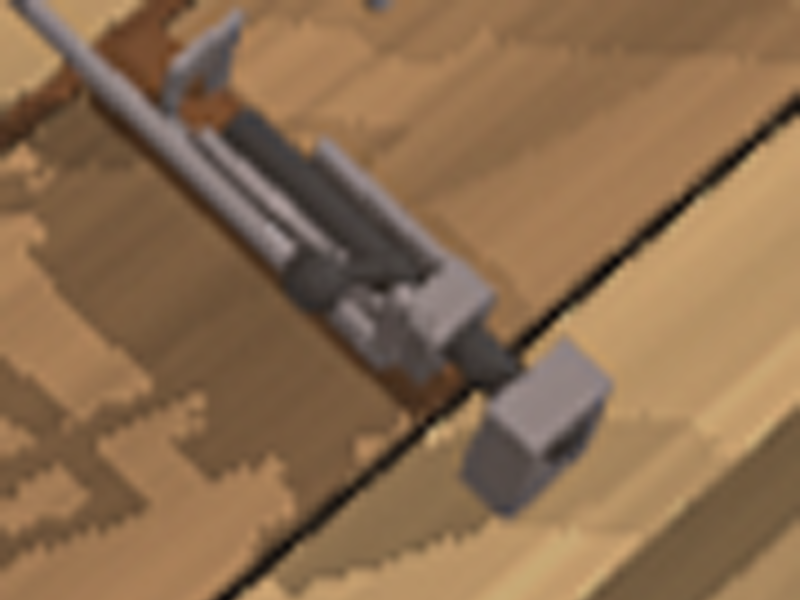

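The ball has risen to crop (315,280), scene about (425.4,321.5); the shank lies under the stem beside the barrel and the toe is beyond it. I check the angle and start drawing.

```bash
python3 - <<'E'
from h import *
b=load('scene4')
for th in (.6,.7,.8,.9,1.,1.1):
    l=.017-.046*np.cos(th);X=np.array([.797*.9982+l*.0602,-.797*.0602+l*.9982,.18+.046*np.sin(th)]);print(th,np.round(proj(b,X),1))
E
python3 -m pendant '[[[0.1,0.3,0,0,0],[0.1,0.3,0,0,0],[0.1,0.2,0,0,0],[0.1,0.1,0,0,0],[0.1,0.1,0,0,0],[0.1,0.1,0,0,0],[0.1,0.1,0,0,0],[0.1,0.1,0,0,0]]]'
```

```text
0.6 [422.7 324.9]
0.7 [423.9 323.4]
0.8 [425.1 321.8]
0.9 [426.5 320.2]
1.0 [427.9 318.6]
1.1 [429.4 317. ]
t: 9.4
tool_pos: [0.5775, -0.0407, 0.1793]
orientation: [0.094, 3.137, -0.0]
force: [7.3, -1.1, -2.8]
opening: 0.0199
gripper_force: 59.9
```

```bash
python3 -m pendant '[[[0.1,0,0,-0.2,0],[0.1,0.1,0,0,0],[0.1,0.1,0,0,0],[0.1,0.1,0,0,0],[0.1,0.1,0,0,0]]]';python3 -m pendant '[[[0.1,0.1,0,0,0],[0.1,0.1,0,0,0],[0.1,0.1,0,0,0],[0.1,0.1,0,0,0]]]'; python3 -c "
from h import *
s,M=show();E=np.array([[.9982,-.0602],[.0602,.9982]]);print(E@s['tool_pos'][:2]); s=snap('scene','scene5')"
```

```text
t: 9.9
tool_pos: [0.5733, -0.0405, 0.181]
orientation: [0.094, 3.138, -0.0]
force: [7.9, -0.6, -3.4]
opening: 0.0198
gripper_force: 60.0
t: 10.3
tool_pos: [0.5694, -0.0402, 0.181]
orientation: [0.094, 3.137, -0.0]
force: [8.8, -0.4, -4.5]
opening: 0.0198
gripper_force: 60.0
t 10.3 pos [ 0.5694 -0.0402  0.181 ] yawx 176.58 z [ 0.003 -0.    -1.   ] F [ 8.8 -0.4 -4.5] open 0.0198 grip 59.96634364128113
[ 0.57083521 -0.00587977]
```

```bash
python3 -m pendant '[[[0.1,0.1,0,0,0],[0.1,0.1,0,0,0],[0.1,0.1,0,0,0],[0.1,0.1,0,0,0],[0.1,0.1,0,0,0]]]'; python3 - <<'E'
from h import *
s,M=show();E=np.array([[.9982,-.0602],[.0602,.9982]]);print(E@s['tool_pos'][:2],s['wrist_torque'])
b=snap('scene','scene6')
o=[load(k)['img'][292:362,380:470] for k in('scene4','scene6')]
cv2.imwrite('pics/c7.png',np.hstack([cv2.resize(i,(400,311),interpolation=cv2.INTER_CUBIC) for i in o]))
E
```

```text
t: 10.85
tool_pos: [0.5645, -0.04, 0.181]
orientation: [0.094, 3.137, -0.0]
force: [7.4, -1.1, -2.6]
opening: 0.0193
gripper_force: 60.0
t 10.85 pos [ 0.5645 -0.04    0.181 ] yawx 176.58 z [ 0.003 -0.    -1.   ] F [ 7.4 -1.1 -2.6] open 0.0193 grip 59.96645271778107
[ 0.56584106 -0.00590119] [-0.09637046 -0.66169974 -0.03861424]
```

View pics/c7.png

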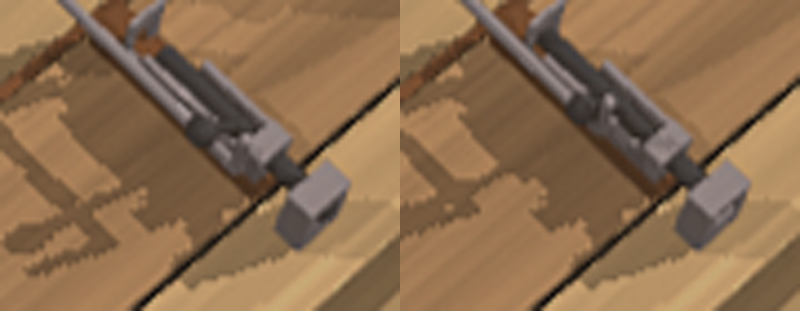

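The ball has moved from crop (203,130) to (178,105): the bolt is sliding, drawn about 13 mm. I carry on to just short of the earliest stop position.

```bash
for i in 1; do :; done; python3 -m pendant '[[[0.1,0.1,0,0,0],[0.1,0.1,0,0,0],[0.1,0.1,0,0,0],[0.1,0.1,0,0,0],[0.1,0.1,0,0,0],[0.1,0.1,0,0,0],[0.1,0.1,0,0,0],[0.1,0.1,0,0,0]]]' | grep -E 'pos|^force'; python3 -m pendant '[[[0.1,0.1,0,0,0],[0.1,0.1,0,0,0],[0.1,0.1,0,0,0],[0.1,0.1,0,0,0],[0.1,0.1,0,0,0],[0.1,0.1,0,0,0],[0.1,0.1,0,0,0],[0.1,0.1,0,0,0]]]'| grep -E 'pos|^force'; python3 -m pendant '[[[0.1,0.1,0,0,0],[0.1,0.1,0,0,0],[0.1,0.1,0,0,0],[0.1,0.1,0,0,0],[0.1,0.1,0,0,0],[0.1,0.1,0,0,0]]]'
```

```text
tool_pos: [0.5565, -0.0395, 0.1811]
force: [7.9, -0.4, -4.2]
tool_pos: [0.5485, -0.039, 0.1811]
force: [8.4, -0.3, -3.8]
t: 13.1
tool_pos: [0.5424, -0.0386, 0.181]
orientation: [0.094, 3.138, -0.0]
force: [7.2, -0.8, -4.1]
opening: 0.0197
gripper_force: 60.0
```

```bash
cat > chk.py <<'E'
from h import *
import sys
from plant import robot
s=robot.read_state();p=s['tool_pos'];f=s['force'][0]
print(round(s['t'],2),'bolt~',round((.579-(p[0]*.9982-p[1]*.0602))*1000,2),np.round(s['force'],1));sys.exit(f>10.3)
E
P="python3 -m pendant"; python3 -m pendant '[[[0.1,0.08,0,0,0],[0.1,0.08,0,0,0],[0.1,0.08,0,0,0],[0.1,0.06,0,0,0]]]' >/dev/null && python3 chk.py && python3 -m pendant '[[[0.1,0.05,0,0,0],[0.1,0.05,0,0,0]]]' >/dev/null && python3 chk.py && python3 -m pendant '[[[0.1,0.05,0,0,0],[0.1,0.05,0,0,0]]]' >/dev/null && python3 chk.py && python3 -m pendant '[[[0.1,0.04,0,0,0],[0.1,0.04,0,0,0]]]' >/dev/null && python3 chk.py && python3 -m pendant '[[[0.1,0.04,0,0,0],[0.1,0.04,0,0,0]]]' >/dev/null && python3 chk.py && python3 -m pendant '[[[0.1,0.04,0,0,0],[0.1,0.04,0,0,0]]]' >/dev/null && python3 chk.py && python3 -m pendant '[[[0.1,0.04,0,0,0],[0.1,0.04,0,0,0]]]' >/dev/null && python3 chk.py && python3 -m pendant '[[[0.1,0.04,0,0,0],[0.1,0.04,0,0,0]]]' >/dev/null && python3 chk.py && python3 -m pendant '[[[0.1,0.04,0,0,0],[0.1,0.04,0,0,0]]]' >/dev/null && python3 chk.py
```

```text
13.5 bolt~ 38.34 [ 7.5 -0.6 -3.9]False
```

```bash
sed -i 's/sys.exit(f>10.3)/sys.exit(int(f>10.3))/' chk.py
python3 -m pendant '[[[0.1,0.05,0,0,0],[0.1,0.05,0,0,0]]]' >/dev/null && python3 chk.py && python3 -m pendant '[[[0.1,0.05,0,0,0],[0.1,0.05,0,0,0]]]' >/dev/null && python3 chk.py && python3 -m pendant '[[[0.1,0.04,0,0,0],[0.1,0.04,0,0,0]]]' >/dev/null && python3 chk.py && python3 -m pendant '[[[0.1,0.04,0,0,0],[0.1,0.04,0,0,0]]]' >/dev/null && python3 chk.py && python3 -m pendant '[[[0.1,0.04,0,0,0],[0.1,0.04,0,0,0]]]' >/dev/null && python3 chk.py && python3 -m pendant '[[[0.1,0.04,0,0,0],[0.1,0.04,0,0,0]]]' >/dev/null && python3 chk.py && python3 -m pendant '[[[0.1,0.04,0,0,0],[0.1,0.04,0,0,0]]]' >/dev/null && python3 chk.py && python3 -m pendant '[[[0.1,0.04,0,0,0],[0.1,0.04,0,0,0]]]' >/dev/null && python3 chk.py
```

```text
13.7 bolt~ 39.33 [ 6.8 -0.  -3.4]
13.9 bolt~ 40.32 [ 6.7 -0.4 -3.6]
14.1 bolt~ 41.15 [ 6.4 -1.5 -3.5]
14.3 bolt~ 41.94 [ 7.6 -0.8 -3.2]
14.5 bolt~ 42.74 [ 6.9 -1.1 -3.8]
14.7 bolt~ 43.52 [ 7.1 -0.6 -4.1]
14.9 bolt~ 44.35 [ 7.4 -0.2 -4. ]
15.1 bolt~ 45.14 [ 6.3 -0.7 -3.2]
```

```bash

python3 -m pendant '[[[0.1,0.04,0,0,0],[0.1,0.04,0,0,0]]]' >/dev/null && python3 chk.py && python3 -m pendant '[[[0.1,0.04,0,0,0],[0.1,0.04,0,0,0]]]' >/dev/null && python3 chk.py && python3 -m pendant '[[[0.1,0.04,0,0,0],[0.1,0.04,0,0,0]]]' >/dev/null && python3 chk.py && python3 -m pendant '[[[0.1,0.04,0,0,0],[0.1,0.04,0,0,0]]]' >/dev/null && python3 chk.py && python3 -m pendant '[[[0.1,0.04,0,0,0],[0.1,0.04,0,0,0]]]' >/dev/null && python3 chk.py && python3 -m pendant '[[[0.1,0.04,0,0,0],[0.1,0.04,0,0,0]]]' >/dev/null && python3 chk.py && python3 -m pendant '[[[0.1,0.04,0,0,0],[0.1,0.04,0,0,0]]]' >/dev/null && python3 chk.py && python3 -m pendant '[[[0.1,0.04,0,0,0],[0.1,0.04,0,0,0]]]' >/dev/null && python3 chk.py && python3 -m pendant '[[[0.1,0.04,0,0,0],[0.1,0.04,0,0,0]]]' >/dev/null && python3 chk.py && python3 -m pendant '[[[0.1,0.04,0,0,0],[0.1,0.04,0,0,0]]]' >/dev/null && python3 chk.py && python3 -m pendant '[[[0.1,0.04,0,0,0],[0.1,0.04,0,0,0]]]' >/dev/null && python3 chk.py && python3 -m pendant '[[[0.1,0.04,0,0,0],[0.1,0.04,0,0,0]]]' >/dev/null && python3 chk.py
```

```text
15.3 bolt~ 45.92 [ 7.8 -1.2 -3.6]
15.5 bolt~ 46.73 [ 7.7 -1.1 -4.4]
15.7 bolt~ 47.51 [ 7.4 -1.1 -3.6]
15.9 bolt~ 48.33 [ 7.4 -1.3 -3.9]
16.1 bolt~ 49.13 [ 7.1 -1.5 -3.6]
16.3 bolt~ 49.94 [ 7.3 -1.  -3.5]
16.5 bolt~ 50.75 [ 7.3 -1.3 -3.8]
16.7 bolt~ 51.52 [ 6.8 -0.4 -3.9]
16.9 bolt~ 52.34 [ 7.6 -0.5 -4. ]
17.1 bolt~ 53.16 [ 7.1 -0.5 -3.2]
17.3 bolt~ 53.95 [ 6.9 -0.3 -4. ]
17.5 bolt~ 54.76 [ 7.   0.3 -3.9]
```

```bash

python3 -m pendant '[[[0.1,0.04,0,0,0],[0.1,0.04,0,0,0]]]' >/dev/null && python3 chk.py && python3 -m pendant '[[[0.1,0.04,0,0,0],[0.1,0.04,0,0,0]]]' >/dev/null && python3 chk.py && python3 -m pendant '[[[0.1,0.04,0,0,0],[0.1,0.04,0,0,0]]]' >/dev/null && python3 chk.py && python3 -m pendant '[[[0.1,0.04,0,0,0],[0.1,0.04,0,0,0]]]' >/dev/null && python3 chk.py && python3 -m pendant '[[[0.1,0.04,0,0,0],[0.1,0.04,0,0,0]]]' >/dev/null && python3 chk.py && python3 -m pendant '[[[0.1,0.04,0,0,0],[0.1,0.04,0,0,0]]]' >/dev/null && python3 chk.py && python3 -m pendant '[[[0.1,0.04,0,0,0],[0.1,0.04,0,0,0]]]' >/dev/null && python3 chk.py && python3 -m pendant '[[[0.1,0.04,0,0,0],[0.1,0.04,0,0,0]]]' >/dev/null && python3 chk.py && python3 -m pendant '[[[0.1,0.04,0,0,0],[0.1,0.04,0,0,0]]]' >/dev/null && python3 chk.py && python3 -m pendant '[[[0.1,0.04,0,0,0],[0.1,0.04,0,0,0]]]' >/dev/null && python3 chk.py && python3 -m pendant '[[[0.1,0.04,0,0,0],[0.1,0.04,0,0,0]]]' >/dev/null && python3 chk.py && python3 -m pendant '[[[0.1,0.04,0,0,0],[0.1,0.04,0,0,0]]]' >/dev/null && python3 chk.py
```

```text
17.7 bolt~ 55.55 [ 7.5 -0.7 -3.8]
17.9 bolt~ 56.34 [ 7.4 -0.3 -4.1]
18.1 bolt~ 57.16 [ 7.  -0.2 -3.4]
18.3 bolt~ 57.96 [ 6.8 -0.6 -3.8]
18.5 bolt~ 58.76 [ 7.5 -0.3 -3.7]
18.7 bolt~ 59.45 [ 9.6 -1.  -4.3]
18.9 bolt~ 59.71 [10.9 -1.2 -3. ]
```

```bash
python3 -m pendant '[[[0.1,0.02,0,0,0],[0.1,0,0,0,0]]]' >/dev/null; python3 chk.py; python3 -m pendant '[[[0.1,0.03,0,0,0],[0.1,0,0,0,0]]]' >/dev/null; python3 chk.py
```

```text
19.1 bolt~ 59.72 [10.6 -1.2 -3.8]
19.3 bolt~ 59.8 [11.8 -2.1 -4.1]
```

The stop is felt at about 59.5 mm: force rises to 11.8 N with no travel. I ease off and lower the knob into the rear notch.

```bash
python3 -m pendant '[[[0.1,-0.1,0,0,0],[0.1,0,0,0,0]]]' >/dev/null; python3 chk.py; python3 -m pendant '[[[0.1,0,0,0.5,0],[0.1,0,0,0.5,0],[0.1,0,0,0.5,0],[0.1,0,0,0.5,0],[0.1,0,0,0.5,0],[0.1,0,0,0,0]]]'|grep -E 'pos|^force'; python3 chk.py; python3 -m pendant '[[[0.1,0,0,0.5,0],[0.1,0,0,0.5,0],[0.1,0,0,0.3,0],[0.1,0,0,0,0],[0.1,0,0,0,0]]]'|grep -E 'pos|^force'; python3 chk.py
python3 - <<'E'
from h import *
b=snap('scene','scene7')
cv2.imwrite('pics/c8.png',cv2.resize(b['img'][285:345,380:460],(800,600),interpolation=cv2.INTER_CUBIC))
E
```

```text
19.5 bolt~ 59.58 [ 7.3 -1.7 -2.3]
tool_pos: [0.5164, -0.0369, 0.1546]
force: [-0.2, -0.8, -1.4]
20.1 bolt~ 61.33 [-0.2 -0.8 -1.4]
tool_pos: [0.5168, -0.037, 0.1426]
force: [-0.3, -0.1, -1.0]
20.6 bolt~ 60.91 [-0.3 -0.1 -1. ]
```

View pics/c8.png

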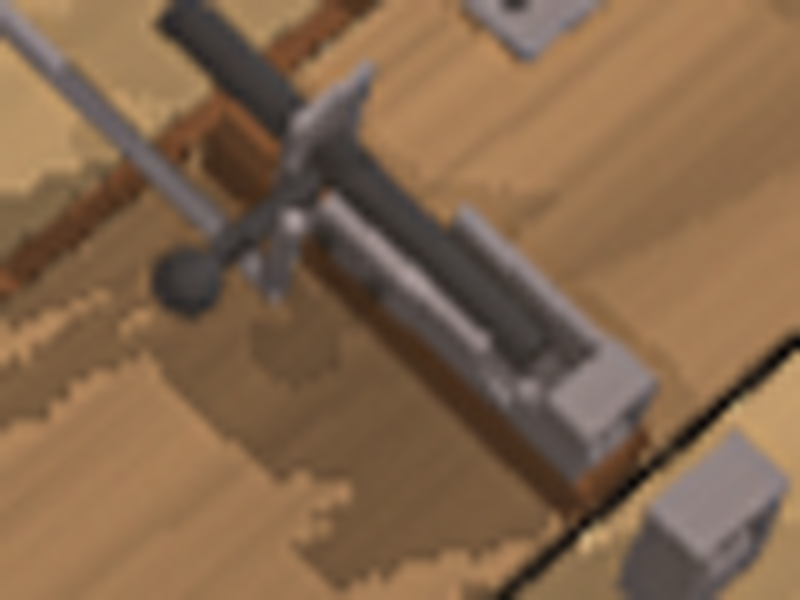

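The picture shows the bolt drawn, the ball at crop (188,282) = scene (398.8,313.2), the stem level behind the bracket, and the toe root at about (407.2,314.5) just beyond the stem. I check these against prediction before withdrawing.

```bash
python3 - <<'E'
from h import *
s,M=show();b=load('scene7')
for sl in(.058,.060,.062):
  for th in(0,.1,.4):
    l=.017-.046*np.cos(th);f=.797-sl;print(sl,th,np.round(proj(b,[f*.9982+l*.0602,-f*.0602+l*.9982,.18+.046*np.sin(th)]),1))
g=s['tool_pos']-.0188*M[:,2]
for dx in(.222,.225,.228):print(dx,np.round(proj(b,g-dx*M[:,0]),1),np.round(proj(b,g-dx*M[:,0]+[0,0,.033]),1))
E
```

```text
t 20.65 pos [ 0.5169 -0.0371  0.1428] yawx 176.57 z [ 0. -0. -1.] F [ 0.5 -0.3 -1.7] open 0.02 grip 59.99100744724274
0.058 0 [399.5 313.6]
0.058 0.1 [399.8 312.6]
0.058 0.4 [401.6 309. ]
0.06 0 [398.9 313. ]
0.06 0.1 [399.2 312. ]
0.06 0.4 [400.9 308.3]
0.062 0 [398.3 312.3]
0.062 0.1 [398.5 311.3]
0.062 0.4 [400.3 307.7]
0.222 [406.5 311.5] [408.2 304.8]
0.225 [407.5 312.4] [409.2 305.7]
0.228 [408.4 313.4] [410.2 306.7]
```

```bash
python3 -m pendant '[[[0.1,-0.4,0,0,0],[0.1,-0.4,0,0,0],[0.1,-0.4,0,0,0],[0.1,0,-0.5,0,0],[0.1,0,-1,0,0],[0.1,0,-1,0,0],[0.1,0,-1,0,0],[0.1,0,-1.3,0,0]]]'; python3 chk.py; python3 -m pendant '[[[0.1,0,0,0,0],[0.1,0,0,-1,0],[0.1,0,0,-2,0],[0.1,0,0,-3,0],[0.1,0,0,-3,0],[0.1,0,0,-1.5,0],[0.1,0,0,0,0],[0.1,0,0,0,0]]]'; python3 -c "
from h import *
s,M=show();E=np.array([[.9982,-.0602],[.0602,.9982]]);print(E@s['tool_pos'][:2])"
```

```text
t: 21.45
tool_pos: [0.5258, -0.0867, 0.1426]
orientation: [0.094, 3.14, 0.0]
force: [0.6, 0.1, -1.4]
opening: 0.0193
gripper_force: 60.0
21.45 bolt~ 48.96 [ 0.6  0.1 -1.4]
t: 22.25
tool_pos: [0.5258, -0.0854, 0.2469]
orientation: [-0.093, -3.14, -0.0]
force: [-0.2, -0.0, -1.7]
opening: 0.0193
gripper_force: 60.0
t 22.25 pos [ 0.5258 -0.0854  0.2469] yawx 176.59 z [-0.  0. -1.] F [-0.2 -0.  -1.7] open 0.0193 grip 59.990912675857544
[ 0.52998622 -0.05363779]
```

```bash
python3 -m pendant '[[[0.1,0.8,1.8,0,0],[0.1,1.5,3.3,0,0],[0.1,1.7,3.7,0,0],[0.1,1.7,3.7,0,0],[0.1,1.7,3.7,0,0],[0.1,1.7,3.7,0,0],[0.1,1.7,3.7,0,0],[0.1,1.7,3.7,0,0]]]' >/dev/null;python3 -m pendant '[[[0.1,1.6,3.6,0,0],[0.1,1,2.5,0,0],[0.1,0.5,1,0,0],[0.1,0,0,0,0],[0.1,0,0,0,0],[0.1,0,0,0,0],[0.1,0,0,0,0]]]' >/dev/null; python3 - <<'E'
from h import *
s,M=show();E=np.array([[.9982,-.0602],[.0602,.9982]]);print(E@s['tool_pos'][:2])
a=snap('top','top8');b=snap('scene','scene8')
r,q=load('top2'),load('scene2')
def match(ref,cur,c,w):
    u,v=c; T=cv2.cvtColor(ref['img'][v-w:v+w,u-w:u+w],6);m=cv2.matchTemplate(cv2.cvtColor(cur['img'][v-w-8:v+w+8,u-w-8:u+w+8],6),T,cv2.TM_CCOEFF_NORMED);_,mx,_,l=cv2.minMaxLoc(m);return l[0]-8,l[1]-8,mx
print(match(r,a,(176,150),10),match(q,b,(459,173),10))
A=np.hstack([cv2.resize(i['img'][130:190,155:205],(250,300),interpolation=cv2.INTER_CUBIC) for i in(r,a)])
B=np.hstack([cv2.resize(i['img'][150:190,435:475],(300,300),interpolation=cv2.INTER_CUBIC) for i in(q,b)])
B=cv2.resize(B,(500,250));cv2.imwrite('pics/c9.png',np.vstack([A,B]))
E
```

```text
t 23.75 pos [0.3913 0.266  0.2475] yawx 176.48 z [-0. -0. -1.] F [ 0.6  0.6 -1.9] open 0.0196 grip 59.99101996421814
[0.37454069 0.2890734 ]
(1, -1, 0.9406508207321167) (0, 1, 0.9467635750770569)
```

```bash
python3 -m pendant '[[[0.1,0.07,0.4,0,0],[0.1,0,0,0,0],[0.1,0,0,0,0],[0.1,0,0,0,0]]]'|grep pos; python3 -m pendant '[[[0.1,0,0,2,0],[0.1,0,0,3,0],[0.1,0,0,4,0],[0.1,0,0,3,0],[0.1,0,0,2,0],[0.1,0,0,1,0],[0.1,0,0,0,0],[0.1,0,0,0,0]]]'; python3 -m pendant '[[[0.1,0,0,0,0],[0.1,0,0,0,0]]]'|grep pos; python3 -c "
from h import *
show()"
```

```text
tool_pos: [0.3903, 0.2711, 0.2476]
t: 25.05
tool_pos: [0.3909, 0.2714, 0.0987]
orientation: [0.094, 3.139, 0.001]
force: [-0.6, -0.4, -1.1]
opening: 0.0195
gripper_force: 60.0
tool_pos: [0.3912, 0.2716, 0.0991]
t 25.25 pos [0.3912 0.2716 0.0991] yawx 176.58 z [ 0.002  0.001 -1.   ] F [ 0.5  0.2 -0.9] open 0.0198 grip 59.99101638793945
```

```bash
python3 -m pendant '[[[0.1,0,-0.13,1.5,0],[0.1,0,0,2,0],[0.1,0,0,1,0],[0.1,0,0,0.6,0],[0.1,0,0,0.4,0],[0.1,0,0,0.2,0],[0.1,0,0,0,0],[0.1,0,0,0,0]]]'; python3 -m pendant '[[[0.1,0,0,0.1,0],[0.1,0,0,0.1,0],[0.1,0,0,0,0],[0.1,0,0,0,0]]]'; python3 -c "
from h import *
show()"
```

```text
t: 26.05
tool_pos: [0.3906, 0.27, 0.0412]
orientation: [0.094, 3.139, 0.001]
force: [-0.8, -1.2, -1.6]
opening: 0.0196
gripper_force: 60.0
t: 26.45
tool_pos: [0.3907, 0.27, 0.0391]
orientation: [0.094, 3.139, 0.001]
force: [-1.6, 0.1, 2.7]
opening: 0.0198
gripper_force: 60.0
t 26.45 pos [0.3907 0.27   0.0391] yawx 176.58 z [ 0.001  0.    -1.   ] F [-1.6  0.1  2.7] open 0.0198 grip 59.99252200126648
```

```bash
python3 -m pendant '[[[0.2,0,0,0,0],[0.22,0,0,0,0],[0.3,0,0,0,0],[0.4,0,0,0,0],[0.55,0,0,0,0],[0.55,0,0,0,0],[0.55,0,0,0,0]]]' 10; python3 -m pendant '[[[0.55,0,0,-0.5,0],[0.55,0,0,-1.5,0],[0.55,0,0,-3,0],[0.55,0,0,-4,0],[0.55,0,0,-4,0],[0.55,0,0,-4,0],[0.55,0,0,-2,0],[0.55,0,0,0,0]]]'|grep -E 'pos|open'
python3 -m pendant '[[[0.55,2,4,0,0],[0.55,2,4,0,0],[0.55,2,4,0,0],[0.55,2,4,0,0],[0.55,2,4,0,0],[0.55,2,4,0,0],[0.55,2,4,0,0],[0.55,0,0,0,0]]]'|grep -E 'pos|open|t:'
python3 - <<'E'
from h import *
s,M=show()
for n,ps in(('top',[(190,230,130,140),(290,60,80,60)]),('scene',[(400,195,60,60)])):
    c=snap(n,n+'9');r=load(n+'0');d=cv2.absdiff(c['img'],r['img']).max(2)
    print(n,'rod region diff>40:',(d[165:290,170:225]>40).sum() if n=='top' else (d[155:235,355:455]>40).sum())
    k,_,st,ce=cv2.connectedComponentsWithStats((d>40).astype(np.uint8));print([(list(map(int,x)),) for x in st[1:] if x[4]>6])
def sub(A,B,x,y,w,h):
    a,b=[np.float64(cv2.cvtColor(i['img'][y:y+h,x:x+w],6)) for i in(A,B)];return cv2.phaseCorrelate(a,b,cv2.createHanningWindow((w,h),cv2.CV_64F))
print(sub(load('top0'),load('top9'),170,165,50,120),sub(load('scene0'),load('scene9'),360,155,95,80))
E
```

```text
t: 27.15
tool_pos: [0.3902, 0.2697, 0.0386]
orientation: [-0.094, -3.14, 0.0]
force: [0.6, 0.1, -0.1]
opening: 0.0502
gripper_force: 0.0
tool_pos: [0.3921, 0.2708, 0.2332]
opening: 0.0512
t: 28.75
tool_pos: [0.2636, 0.5605, 0.2254]
opening: 0.0512
t 28.75 pos [0.2636 0.5605 0.2254] yawx 176.82 z [-0.003 -0.002 -1.   ] F [ 0.6 -2.1 -0.2] open 0.0512 grip 0.0
top rod region diff>40: 49
[([313, 64, 4, 3, 9],), ([318, 80, 20, 8, 79],), ([319, 107, 18, 6, 61],), ([310, 110, 6, 5, 17],), ([312, 116, 4, 7, 22],), ([310, 125, 5, 6, 17],), ([202, 179, 1, 7, 7],), ([390, 183, 6, 4, 18],), ([198, 194, 1, 7, 7],), ([196, 217, 1, 9, 9],), ([195, 230, 1, 7, 7],), ([19, 307, 33, 24, 598],), ([0, 310, 3, 4, 8],), ([2, 323, 8, 4, 15],), ([14, 327, 21, 10, 72],), ([13, 332, 52, 51, 1035],), ([13, 334, 10, 13, 45],), ([4, 360, 9, 3, 17],), ([38, 386, 15, 17, 142],), ([0, 394, 7, 6, 28],), ([51, 405, 13, 7, 36],), ([64, 411, 6, 4, 8],), ([4, 413, 7, 2, 7],), ([0, 421, 8, 9, 34],), ([81, 422, 8, 3, 13],), ([286, 423, 8, 15, 56],), ([390, 422, 9, 5, 12],), ([89, 427, 50, 32, 124],), ([140, 459, 29, 21, 41
[... 318 characters left out ...]
0, 10, 100],), ([444, 37, 4, 3, 9],), ([449, 36, 5, 3, 7],), ([415, 40, 20, 11, 98],), ([202, 43, 8, 1, 8],), ([437, 45, 2, 9, 9],), ([230, 81, 10, 12, 24],), ([127, 146, 1, 9, 9],), ([125, 167, 32, 8, 47],), ([161, 193, 41, 12, 82],), ([20, 226, 18, 6, 28],), ([5, 232, 10, 4, 11],), ([395, 284, 16, 15, 91],), ([408, 299, 10, 8, 30],), ([395, 307, 12, 10, 53],), ([376, 315, 18, 13, 76],), ([420, 326, 6, 5, 15],), ([394, 329, 28, 18, 101],), ([440, 328, 3, 3, 7],), ([444, 330, 5, 5, 11],), ([451, 338, 4, 4, 7],), ([422, 340, 8, 6, 29],), ([299, 348, 12, 11, 72],)]
((-0.5298580311504288, -0.1786829480244947), 0.9524791268448385) ((0.15318096962550953, -0.17418792731186983), 0.9543354821138579)
```

The rod lies within about 1 mm of where it was. The only other changes are the bolt and its shadows. I hand in the job.

```bash
python3 -c "
from plant import robot
print(robot.close_job())"
```

```text
the job is handed in; nothing more can be done
None
```

The bolt is drawn to its stop at about 60 mm, with at most about 12 N read after each step. The knob is down in the rear notch, the rod is back on its rest within about 1 mm, and the job was handed in at about 29 s.

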